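# Load a twine spool and lock it with the spindle clip

### The arm

A 6-joint arm with a two-finger parallel gripper is mounted at the origin on a cart in front of the work surface, level with it; the furniture and walls round the work are solid. World frame = base frame: x ahead of the robot, y to its left, z up, the work surface at z = 0. Lengths are in mm, angles in degrees, forces in N, time in s.
With the tool pointing down it reaches from about 300 to 775 mm from the base axis. Payload 14.6 kg.
Tool frame: the origin (TCP) lies midway between the tips of the shut fingers; the grasp point (between the pads) lies 19 mm behind it; z points along the fingers, y is the line along which they close (so a half turn about z gives the same grasp; the last joint's range is limited). The gripper opens to 85 mm and grips with 20 to 120 N. Pads are 22 mm wide; open, the fingers measure 114 mm over their backs; the gripper's body (76 mm by 85 mm) begins 54 mm behind the grasp point. The pads swing forward as they close: fully open they stand 13 mm farther back than shut.
Start: joints at [62.819, 17.183, 87.147, -0, 75.671, -3.816], TCP at [218.121, 504.889, 231.281] pointing down, gripper open.
Joint ranges: [-173.82, 173.82], [-45.26, 126.66], [13.44, 144.39], [-59.66, 239.66], [0, 175.72], [-146.38, 146.38]. Speed limits (degrees/s): [127.2, 127.2, 147.25, 180, 180, 180].

### API

Orientations are given as [roll, pitch, yaw] about the fixed x, y, z axes, in that order (R = Rz(yaw) Ry(pitch) Rx(roll)).
In Python, from workcell import bot, grab_frame, spot_in gives the robot as it stands.
- The arm moves only by the shell command python3 -m handwheel 'ROWS' [FORCE]. ROWS is JSON, a list of rows, each a list of 3 entries, a list of its own where there are three numbers: the turn, a rotation vector about the world's x, y, z in rad, then the shift along the world's x, y, z in cm, then the gripper's target within -1 to 1 (fully open at 1, half-way at 0, shut at -1). In form: [[[wx, wy, wz], [x, y, z], claw], ...]. A call has 1 to 5 rows; each row shifts and turns the commanded pose from where the row before left it; what a row does not reach is not made up. A row lasts 1/8 s, in which the tool goes at most 62.5 mm and 10.7 degrees, less where a joint would pass 70% of its speed; a pose out of reach is approached as far as the arm can. A call with a gripper value outside its range is refused whole. The fingers move at their own pace and stop on an object; FORCE is the grip in N (left out, the last holds). Time passes only in rows, so rows that do not move let the fingers close. It gives the time, the measured TCP pose, the force, the opening and the grip force at its end, in the units of the state.
- bot.state(): the state, without advancing time (a new reading comes with each control period).
- grab_frame(name): name is "scene" or "top"; returns a dict with "img" (420x560x3 uint8, red, green, blue), "camera_matrix" (3x3 intrinsics, pixels), "extrinsics" (4x4, takes a point from camera to world coordinates). Camera axes: x right, y up, looking along -z (the intrinsics and any distortion apply to the point x, -y, -z); pixel columns grow to the right and rows downward; lengths in mm; the calibration is good to about 2 mm. A picture is of the moment at which its call begins. There is no depth.
- bot.job_done(): hands the job in; it is judged then, once.
Trained networks look in a picture, given as the dict that the camera call returned (one of the last four; its "shot" number tells which), for a name from the list of things; names that differ only in an ending like _2 or _b are one class to them, and where a whole thing is asked for, a point or a joint stands for the part that bears it (a point fixed in the world has none). Each returns a list of dicts, best first, with "p" (0 to 1); they miss things now and then, are a little off and sometimes report something else, mostly with a low value. They report only what shows in the picture. A call takes as long as a camera call.
- spot_in(picture, name): "extent" ([left, top, right, bottom] in pixels, round what is visible of it).
The state is a dict: "t": time; "joints": joint angles; "qd": joint speeds; "effort": joint torques, N m; "tool_pos": TCP position; "tool_rot": TCP orientation; "force": force on the tool from outside, world axes, zero at the start; "wrist_torque": the same for the moment, N m; "gripper_width": finger opening in mm; "gripper_force": force on a finger pad.
Only numpy, scipy, OpenCV 4.12 (cv2) and the standard library are available. Lean on these libraries where they do the work, as an engineer would, in place of code of your own. Each camera call takes 0.05 s, during which the arm holds its last target. There are 200 camera calls.

### The job

Load the dispenser: put the loose spool with the open bore on the steel spindle, then lock it there with the forked spring clip. Lay the clip flat on top of the spool beside the spindle, press the spool down on its springy drag pad until it bottoms, and keeping it down push the clip sideways, fork first, into the groove until it has snapped round the neck and is fully home; then let go. Work by feel, never forcing the clip against spindle or spool (a firm thumb's push, about 10 N, is enough; 20 N bends it), and leave the other things on the counter where they are.

Things in the scene. Friction and masses are not known exactly. Their poses are not given: they have to be found in the camera images.
- dispenser: twine dispenser, fixed: brown wooden base 120 mm across, top at 16 mm (a brass cutter on its rim to 20 mm). Origin: underside centre, on the counter; z up. In it a post is clamped: dark seat 62 mm across at 20 mm, 12 mm steel spindle to 83 mm. The clamp is loose-fitting and the post adjustable: its axis stands up to 1.5 mm off the base's centre in x and in y, and all its heights are up to 4 mm more or less.
- spindle (a point): nominal middle of the spindle's groove, 65.5 mm above the base's centre (the true one is off by the post's offset). Neck 8 mm thick from 63 to 68 mm; 12 mm thick below (edge chamfered over 2 mm) and above (the square-edged head), from 76 mm tapering to a 6 mm tip at 83 mm. A sprung drag pad, 40 mm across, stands proud of the seat by 1 to 9 mm, as its nut was left. The clip may come in from any side.
- spool: the spool to load: pale wooden flanges 64 mm across, straw twine between, 44 mm high, bore 18 mm, 85 to 170 g; starts upright on the counter. Origin: underside centre; z along the bore. On the spindle it rests on the pad and hides the groove; pressed down against the spring (2.5 N, plus 0.5 N a mm) it bottoms hard on the seat, top 1 mm above the groove's lower edge.
- clip: retaining clip: flat steel fork 3 mm thick, 19 mm wide, with an upright pale wooden grip on its tail; starts flat, grip up. Origin: on the underside, centre of the place for the neck, on the spindle's axis when home; x out of the fork's mouth, z up. Tips end 5.3 mm ahead of it, back of the mouth 4 mm behind it, tail 41 mm behind. Home, it is held up against the head by the sprung spool.
- clip_grip (a point): the clip's wooden grip, where to hold it: 10 mm across (clip y), 22 mm long (clip x), from 3 to 29 mm above the clip's underside; this point is on its middle, 26 mm behind the clip's origin and 24 mm above the underside
- clip_mouth (a point): the clip's mouth, 1.5 mm above the clip's origin. Rounded noses on the two sprung arms narrow it to 6.1 mm: it takes 6 to 10 N of sideways push (friction on the spool included) to snap them over the 8 mm neck; then the push drops, and 3 mm on, when the back of the mouth meets the neck, it rises again: home. Off the neck's centre line the clip is pushed aside and takes more.
- clip_left (a joint): spring deflection of the clip's arm on its +y side, rad: 0 at rest, about 0.08 as it passes the neck
- clip_right (a joint): the same for the arm on its -y side
- twine_reel: bystander: tall twine reel, loose, not to be disturbed; origin centre of its underside
- ribbon_reel: bystander: flat ribbon reel, loose, not to be disturbed; origin centre of its underside
- tape_roll: bystander: tape roll, loose, not to be disturbed; origin centre of its underside
- bell: bystander: service bell, loose, not to be disturbed; origin centre of its underside
- jar_1: bystander: round lidded tin, loose, not to be disturbed; origin centre of its underside

How it is judged (in metres and radians):
On the way, in this order (a step that is already met when the one before it is completed fails the run):
1. the spool stands on the drag pad, round the spindle (horizontal distance between spool and dispenser below 0.007 m and height (world z) of spool between 0.013 and 0.035 m and angle between spool's own z axis and vertical below 0.1 rad), for 0.2 s.
2. the clip is fully home in the groove (horizontal distance between clip and dispenser below 0.0032 m and z of clip in the frame of spool between 0.0415 and 0.0465 m and angle between clip's own z axis and vertical below 0.1 rad and value of joint each of clip_left, clip_right below 0.035 rad), for 0.2 s.
At the end, for the whole second after the job is handed in: Spool upright round the spindle (within 7 mm of the base's centre, underside 13 to 35 mm up); clip flat in the groove on the spool's top (within 2.5 mm), origin within 3.2 mm of the base's centre, both arms sprung back round the neck (below 0.035 rad); both at rest, released (all of step 1 and all of step 2 and linear speed of each of clip, spool below 0.01 m/s); the robot touches nothing.
It fails at once if the clip is forced against the dispenser with more than 20 N (contact force between clip and dispenser above 20 N).
It fails at once if the clip is forced on the spool with more than 20 N (contact force between clip and spool above 20 N).
It fails at once if a bystander (reel, tape, bell, tin) is shifted by more than 2 cm (distance of any of twine_reel, ribbon_reel, tape_roll, bell, jar_1 from where it was at the start of the episode above 0.02 m).
It also fails if it takes over 67 s, if anything falls off the work surface, if the arm or the gripper's body presses on something with over 40 N, if the wrist force passes 120 N, or if a joint passes its speed limit or range.

## Working session

There is one attempt and no reset: what is moved stays moved. The work goes in short steps, Python scripts to look and compute and a shell command to move; the robot and the scene stay as the last step left them, time stands still between calls to the robot, and variables do not carry over. Pictures are saved under pics/ and viewed, at most 10 in all, crops included, and the job is handed in when it is done.

```bash
ls; mkdir -p pics
cat > h.py <<'E'
from workcell import bot, grab_frame, spot_in
import numpy as np, cv2
def pix2w(f,u,v,z):
    K=np.array(f["camera_matrix"]);T=np.array(f["extrinsics"])
    d=np.linalg.inv(K)@[u,v,1]; d=T[:3,:3]@[d[0],-d[1],-d[2]]; o=T[:3,3]
    return o+d*(z-o[2])/d[2]
def w2pix(f,p):
    K=np.array(f["camera_matrix"]);T=np.array(f["extrinsics"])
    c=T[:3,:3].T@(np.array(p)-T[:3,3]); q=K@[c[0],-c[1],-c[2]]; return q[:2]/q[2]
def save(f,n): cv2.imwrite("pics/"+n,f["img"][:,:,::-1])
E
python3 - <<'E'
from h import *
print(bot.state())
for c in("scene","top"):
    f=grab_frame(c);save(f,c+"0.png");print(c,[k for k in f],np.round(f["extrinsics"],3).tolist(),np.round(f["camera_matrix"],1).tolist())
    for n in["dispenser","spool","clip","clip_grip","clip_mouth","twine_reel","ribbon_reel","tape_roll","bell","jar_1"]:
        print(n,[(np.round(d["extent"],1).tolist(),round(d["p"],2)) for d in spot_in(f,n)][:3])
E
```

```text
pics
{'t': 0.0, 'joints': array([ 6.28197266e+01,  1.72178921e+01,  8.71798399e+01,  1.65785513e-03,
        7.56707047e+01, -3.81600848e+00]), 'qd': array([-0.03285882,  0.02809154, -0.03407308, -0.04371709,  0.05530608,
       -0.02056376]), 'effort': array([ 5.28824858e-04, -5.43517613e+01, -3.61776817e+01, -7.20779963e-05,
        4.16857234e-03,  8.07237370e-07]), 'tool_pos': array([218.00812225, 504.69648356, 230.70304357]), 'tool_rot': array([-1.79931822e+02, -6.15687465e-03,  1.56635320e+02]), 'force': array([ 0.4109908 ,  0.50814524, -0.44165169]), 'wrist_torque': array([ 0.02420336, -0.02222751,  0.00945691]), 'gripper_force': 0.0, 'gripper_width': 85.1046245472552}
scene ['img', 'camera_matrix', 'extrinsics', 'shot'] [[0.77, 0.472, -0.428, 169.303], [-0.637, 0.589, -0.497, -532.085], [0.017, 0.656, 0.755, 836.108], [0.0, 0.0, 0.0, 1.0]] [[391.1, 0.0, 281.8], [0.0, 391.1, 209.7], [0.0, 0.0, 1.0]]
dispenser [([246.8, 213.4, 294.9, 243.6], 0.85)]
spool [([276.7, 279.9, 304.1, 311.4], 0.87), ([166.2, 191.5, 180.7, 199.1], 0.46)]
clip [([165.6, 190.2, 181.1, 199.3], 0.68), ([31
[... 381 characters left out ...]
g', 'camera_matrix', 'extrinsics', 'shot'] [[0.003, 0.997, -0.073, 481.513], [-1.0, 0.004, 0.01, -22.771], [0.01, 0.073, 0.997, 1381.907], [0.0, 0.0, 0.0, 1.0]] [[523.8, 0.0, 279.0], [0.0, 523.8, 213.4], [0.0, 0.0, 1.0]]
dispenser [([411.2, 217.0, 446.3, 250.1], 0.69), ([253.4, 194.3, 299.8, 241.0], 0.58)]
spool []
clip []
clip_grip [([171.0, 262.9, 182.5, 284.0], 0.66)]
clip_mouth [([174.2, 265.4, 179.7, 281.8], 0.63)]
twine_reel [([412.3, 218.1, 447.0, 249.1], 0.65)]
ribbon_reel [([236.9, 136.8, 261.5, 161.1], 0.96)]
tape_roll [([335.9, 186.2, 375.2, 230.1], 0.63)]
bell [([413.8, 218.5, 447.3, 246.6], 0.85), ([171.4, 266.8, 179.4, 282.5], 0.65)]
jar_1 [([121.8, 223.4, 146.1, 244.9], 0.92)]
```

Run:
```python
import cv2
a=cv2.imread("pics/scene0.png");b=cv2.imread("pics/top0.png")
cv2.imwrite("pics/s1.png",cv2.resize(a[130:400,140:420],(800,771),interpolation=3)[:600])
cv2.imwrite("pics/t1.png",cv2.resize(b[120:300,100:460],None,fx=2.2,fy=2.2,interpolation=3))
```

```text
(no output)
```

View pics/s1.png

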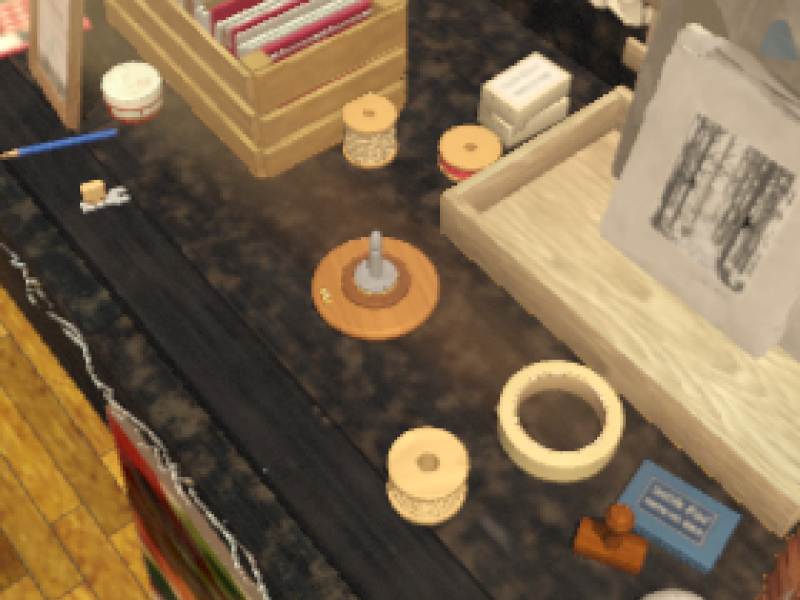

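View pics/t1.png

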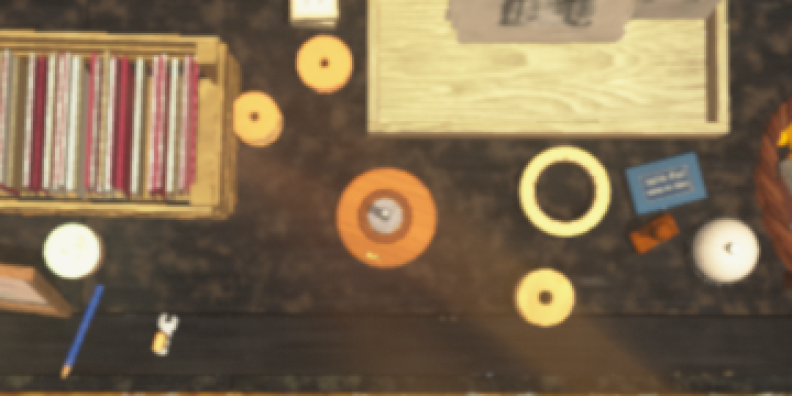

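The scene shows the dispenser at about (272,226), the loose spool at (290,296) and the clip at (173,196). In the top view they are at about (276,218), (348,255) and (175,272), with the fork pointing up (+x) and slightly right. The books' crate, tin and tape roll are clear of them. Next I'll measure by segmentation.

```bash
cat > m.py <<'E'
from h import *
f=grab_frame("top");g=grab_frame("scene")
a=f["img"];hsv=cv2.cvtColor(a,cv2.COLOR_RGB2HSV)
def comp(mask,u,v,r):
    m=np.zeros_like(mask);m[v-r:v+r,u-r:u+r]=mask[v-r:v+r,u-r:u+r]
    c=max(cv2.findContours(m,cv2.RETR_EXTERNAL,cv2.CHAIN_APPROX_NONE)[0],key=cv2.contourArea)
    return cv2.fitEllipse(c)
sat=((hsv[:,:,1]>90)&(hsv[:,:,2]>110)).astype(np.uint8)
e=comp(sat,276,218,32);print("base",e,pix2w(f,*e[0],16))
e2=comp(((hsv[:,:,2]>140)).astype(np.uint8),348,255,25);print("spool",e2,pix2w(f,*e2[0],42))
hs=cv2.cvtColor(g["img"],cv2.COLOR_RGB2HSV)
b=pix2w(f,*e[0],16);s=pix2w(f,*e2[0],44)
print("scene pred base",w2pix(g,b),"spool top",w2pix(g,s))
c1=cv2.resize(f["img"][255:291,160:196],(400,400),interpolation=cv2.INTER_NEAREST)
c2=cv2.resize(g["img"][180:216,156:192],(400,400),interpolation=cv2.INTER_NEAREST)
cv2.imwrite("pics/c1.png",np.hstack([c1,c2])[:,:,::-1])
E
python3 m.py
```

```text
base ((275.3323974609375, 218.5001220703125), (46.16073989868164, 47.13982391357422), 102.01481628417969) [568.43228406 -26.40022644  16.        ]
spool ((347.2684631347656, 254.82388305664062), (25.901771545410156, 27.280420303344727), 99.53123474121094) [ 474.47583051 -210.34321473   42.        ]
scene pred base [270.89303761 228.9653623 ] spool top [288.89543608 291.33604975]
```

View pics/c1.png

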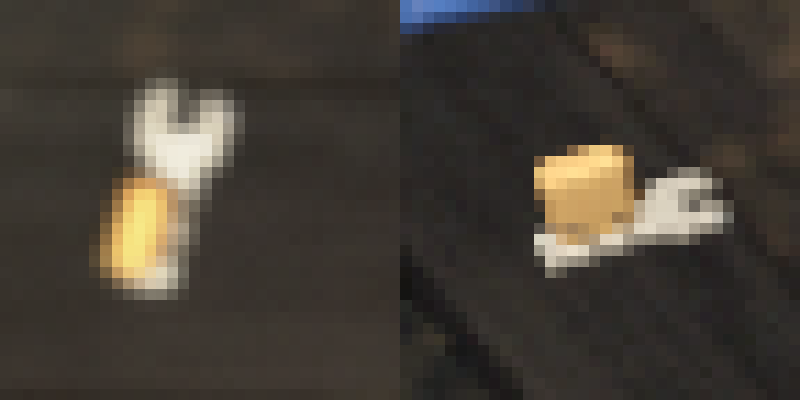

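Both views agree on the dispenser at about (568,-26). The clip's fork points roughly along +x. I'll fit its grip box to both views.

```bash
cat > clipfit.py <<'E'
from h import *
from scipy.optimize import minimize
def fit(f,g,x0,zu=0,win=60):
    data=[]
    for c in(f,g):
        p=w2pix(c,[x0[0],x0[1],zu+16]);u,v=int(p[0])-14,int(p[1])-14
        im=cv2.resize(c["img"][v:v+28,u:u+28],None,fx=8,fy=8,interpolation=cv2.INTER_LINEAR)
        h=cv2.cvtColor(im,cv2.COLOR_RGB2HSV);m=((h[:,:,1]>85)&(h[:,:,2]>110)&(h[:,:,0]<40)).astype(np.float32)
        data.append((c,u,v,cv2.GaussianBlur(m,(0,0),5)))
    def cost(q):
        s=0;a=np.radians(q[2])
        for c,u,v,m in data:
            P=[]
            for dx in(-11,11):
                for dy in(-5,5):
                    for z in(3,29):
                        P.append(w2pix(c,[q[0]+dx*np.cos(a)-dy*np.sin(a),q[1]+dx*np.sin(a)+dy*np.cos(a),zu+z]))
            P=((np.array(P)-[u,v]+.5)*8-.5)
            r=np.zeros_like(m);cv2.fillConvexPoly(r,cv2.convexHull(np.round(P*16).astype(np.int32)),1.0,shift=4)
            s+=((cv2.GaussianBlur(r,(0,0),5)-m)**2).mean()
        return s
    return min((minimize(cost,[x0[0],x0[1],y],method="Nelder-Mead",options=dict(initial_simplex=[[x0[0],x0[1],y],[x0[0]+6,x0[1],y],[x0[0],x0[1]+6,y],[x0[0],x0[1],y+10]])) for y in(0,-15)),key=lambda r:r.fun)
if __name__=="__main__":
    f=grab_frame("top");g=grab_frame("scene")
    p=pix2w(f,172,275,29);print(p)
    r=fit(f,g,p[:2]);print(r.x,r.fun)
    a=np.radians(r.x[2])
    for c in(f,g): print([np.round(w2pix(c,[r.x[0]+d*np.cos(a),r.x[1]+d*np.sin(a),3]),1) for d in(-15,26,31.3)])
    print(bot.state()["t"])
E
python3 clipfit.py
```

```text
[421.59807318 237.95878471  29.        ]
[421.90115449 240.49832537 -12.96720306] 0.005893507041037083
[array([171.6, 280.1]), array([175.4, 264.7]), array([175.9, 262.7])]
[array([167.7, 201.6]), array([181.7, 197. ]), array([183.5, 196.4])]
1.3
```

```bash
python3 -m handwheel '[[[0,0,0.1],[3.2,-4.85,0],1],[[0,0,0.1],[3.2,-4.85,0],1],[[0,0,0.1],[3.2,-4.85,0],1],[[0,0,0.1],[3.2,-4.85,0],1],[[0,0,0],[3.2,-4.85,0],1]]' 20
python3 -m handwheel '[[[0,0,0],[3.2,-4.85,0],0.2],[[0,0,0],[3.2,-4.85,0],0],[[0,0,0],[3.2,-4.85,0],0],[[0,0,0],[3.2,-4.85,0],0],[[0,0,0],[3.2,-4.85,0],0]]'
```

```text
t: 1.92
tool_pos: [378.9, 260.7, 231.5]
tool_rot: [180.0, 0.0, 179.7]
force: [0.5, 0.8, -0.3]
gripper_width: 85.2
gripper_force: 0.0
t: 2.55
tool_pos: [539.0, 18.1, 231.5]
tool_rot: [180.0, 0.0, 179.5]
force: [0.6, 0.5, 0.6]
gripper_width: 42.8
gripper_force: 0.0
```

```bash
python3 -m handwheel '[[[0,0,0.009],[2.9,-4.4,0],0],[[0,0,0],[0,0,-6],0],[[0,0,0],[0,0,-6],0],[[0,0,0],[0,0,-6],0],[[0,0,0],[0,0,0],-0.5]]'
python3 -m handwheel '[[[0,0,0],[0,0,0],-0.8],[[0,0,0],[0,0,0],-0.8],[[0,0,0],[0,0,0],-0.8],[[0,0,0],[0,0,0],-0.8]]'
```

```text
t: 3.18
tool_pos: [564.8, -23.9, 47.8]
tool_rot: [180.0, -0.4, -179.9]
force: [1.2, 0.8, 1.2]
gripper_width: 25.8
gripper_force: 0.0
t: 3.68
tool_pos: [568.1, -24.4, 53.0]
tool_rot: [-180.0, 0.2, -179.9]
force: [0.4, -4.4, 6.5]
gripper_width: 10.7
gripper_force: 21.4
```

```bash
python3 -m handwheel '[[[0,0,0],[0,-0.04,0],-0.8],[[0,0,0],[0,0,0],-0.8],[[0,0,0],[0,0,0],-0.8]]'
python3 -m handwheel '[[[0,0,0],[0,-0.04,0],-0.8],[[0,0,0],[0,0,0],-0.8],[[0,0,0],[0,0,0],-0.8]]'
```

```text
t: 4.05
tool_pos: [568.1, -24.6, 53.0]
tool_rot: [-180.0, 0.2, -179.9]
force: [-1.1, -3.2, 8.6]
gripper_width: 10.7
gripper_force: 21.4
t: 4.42
tool_pos: [568.1, -24.8, 53.0]
tool_rot: [-180.0, 0.2, -179.9]
force: [-1.4, -1.5, 7.6]
gripper_width: 10.8
gripper_force: 21.3
```

```bash
python3 -m handwheel '[[[0,0,0],[0,-0.03,0],-0.4],[[0,0,0],[0,0,0],-0.4],[[0,0,0],[0,0,5],-0.4],[[0,0,0],[0,0,0],-1],[[0,0,0],[0,0,0],-1]]'
python3 -m handwheel '[[[0,0,0],[0,0,-0.6],-1],[[0,0,0],[0,0,-0.3],-1],[[0,0,0],[0,0,0],-1]]'
```

```text
t: 5.05
tool_pos: [566.9, -25.1, 100.9]
tool_rot: [180.0, -0.0, -179.9]
force: [0.2, 0.3, -0.6]
gripper_width: -0.0
gripper_force: 0.0
t: 5.42
tool_pos: [566.8, -25.2, 91.4]
tool_rot: [180.0, -0.1, -179.9]
force: [0.5, -0.1, 0.0]
gripper_width: 0.5
gripper_force: 0.0
```

```bash
python3 -m handwheel '[[[0,0,0],[0,0,-0.3],-1],[[0,0,0],[0,0,-0.2],-1],[[0,0,0],[0,0,0],-1]]'
python3 -m handwheel '[[[0,0,0],[0,0,-0.2],-1],[[0,0,0],[0,0,0],-1]]'
```

```text
t: 5.8
tool_pos: [567.0, -25.2, 87.1]
tool_rot: [180.0, -0.0, -179.9]
force: [0.2, -0.3, -0.9]
gripper_width: -0.0
gripper_force: 0.0
t: 6.05
tool_pos: [567.1, -25.2, 85.1]
tool_rot: [180.0, -0.0, -179.9]
force: [-0.0, -0.6, -0.0]
gripper_width: -0.0
gripper_force: 0.0
```

```bash
python3 -m handwheel '[[[0,0,0],[0,0,-0.2],-1],[[0,0,0],[0,0,0],-1]]'
python3 -m handwheel '[[[0,0,0],[0,0,-0.15],-1],[[0,0,0],[0,0,0],-1]]'
python3 -m handwheel '[[[0,0,0],[0,0,-0.15],-1],[[0,0,0],[0,0,0],-1]]'
```

```text
t: 6.3
tool_pos: [567.6, -25.3, 83.9]
tool_rot: [-180.0, 0.1, -179.9]
force: [-1.2, 1.2, 5.2]
gripper_width: 0.1
gripper_force: 2.9
t: 6.55
tool_pos: [568.2, -25.3, 83.6]
tool_rot: [-180.0, 0.2, -179.9]
force: [-2.4, 0.3, 15.0]
gripper_width: -0.0
gripper_force: 7.6
t: 6.8
tool_pos: [569.0, -25.4, 83.3]
tool_rot: [-180.0, 0.3, -179.9]
force: [-2.9, 0.3, 24.8]
gripper_width: 0.1
gripper_force: 12.3
```

```bash
python3 -m handwheel '[[[0,0,0],[0,0,5],1],[[0,0,0],[-2.3,-4.65,0],1],[[0,0,0],[-2.3,-4.65,0],1],[[0,0,0],[-2.3,-4.65,0],1],[[0,0,0],[-2.3,-4.65,0],1]]'
python3 -m handwheel '[[[0,0,0],[0,0,-5.0],1],[[0,0,0],[0,0,0],1]]'
```

```text
t: 7.42
tool_pos: [474.3, -212.6, 130.4]
tool_rot: [-180.0, 0.0, -179.9]
force: [0.3, 0.1, 0.7]
gripper_width: 85.3
gripper_force: 0.0
t: 7.68
tool_pos: [473.4, -210.7, 77.9]
tool_rot: [179.8, -0.3, -180.0]
force: [-0.1, -0.9, -0.2]
gripper_width: 85.3
gripper_force: 0.0
```

Run:
```python
from h import *
f=grab_frame("top");g=grab_frame("scene")
i=np.hstack([cv2.resize(x,(400,400),interpolation=cv2.INTER_CUBIC) for x in(f["img"][210:300,300:390],g["img"][230:330,240:340])])
cv2.imwrite("pics/c2.png",i[:,:,::-1]);print(bot.state()["tool_pos"])
```

```text
[ 475.59515297 -210.99818204   81.24742516]
```

View pics/c2.png

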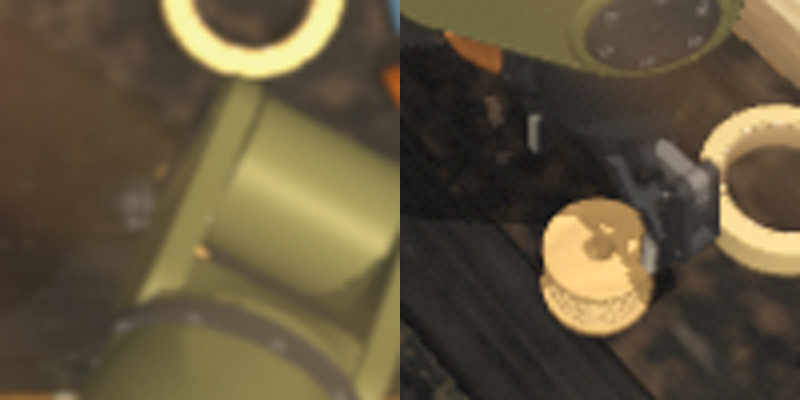

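The fingers straddle the spool along y, so I'll go down and grip.

```bash
python3 -m handwheel '[[[0,0,0],[0,0,-3.3],1],[[0,0,0],[0,0,-3],1],[[0,0,0],[0,0,0],0.2],[[0,0,0],[0,0,0],0.2],[[0,0,0],[0,0,0],0.2]]' 30
python3 -m handwheel '[[[0,0,0],[0,0,0],0.2],[[0,0,0],[0,0,0],0.2]]'
```

```text
t: 8.4
tool_pos: [476.0, -211.5, 18.9]
tool_rot: [-179.9, 0.1, -179.9]
force: [2.7, 0.0, 3.1]
gripper_width: 62.9
gripper_force: 33.9
t: 8.65
tool_pos: [476.0, -211.5, 18.8]
tool_rot: [-179.9, 0.1, -179.9]
force: [-0.3, 1.3, 9.2]
gripper_width: 62.8
gripper_force: 34.3
```

```bash
python3 -m handwheel '[[[0,0,0],[0,0,5.5],0.2],[[0,0,0],[0,0,5.5],0.2],[[0,0,0],[2.3,4.65,0],0.2],[[0,0,0],[2.3,4.65,0],0.2],[[0,0,0],[2.3,4.65,0],0.2]]'
python3 -m handwheel '[[[0,0,0],[2.3,4.65,0],0.2],[[0,0,0],[0,0,0],0.2],[[0,0,0],[0,0,0],0.2]]'
python3 - <<'E'
from h import *
f=grab_frame("top");g=grab_frame("scene")
i=np.hstack([cv2.resize(x,(400,400),interpolation=cv2.INTER_CUBIC) for x in(f["img"][178:258,235:315],g["img"][170:250,230:310])])
cv2.imwrite("pics/c3.png",i[:,:,::-1]);print(bot.state()["tool_pos"])
p=bot.state()["tool_pos"]
print("tip px",w2pix(g,[568,-25.2,84]),"spool bottom centre if x=tcp",w2pix(g,[p[0],p[1],p[2]-17]),"top",w2pix(g,[p[0],p[1],p[2]+27]))
E
```

```text
t: 9.28
tool_pos: [544.7, -70.3, 128.2]
tool_rot: [-180.0, 0.1, -180.0]
force: [-0.0, -0.4, -1.2]
gripper_width: 62.5
gripper_force: 34.9
t: 9.65
tool_pos: [566.9, -25.5, 127.5]
tool_rot: [-180.0, -0.0, -179.9]
force: [-0.5, -0.5, -1.8]
gripper_width: 63.0
gripper_force: 34.9
[566.79650777 -26.18083323 127.51129634]
tip px [270.36511714 212.15123237] spool bottom centre if x=tcp [270.18113519 205.653875  ] top [270.0881934 193.4580933]
```

View pics/c3.png

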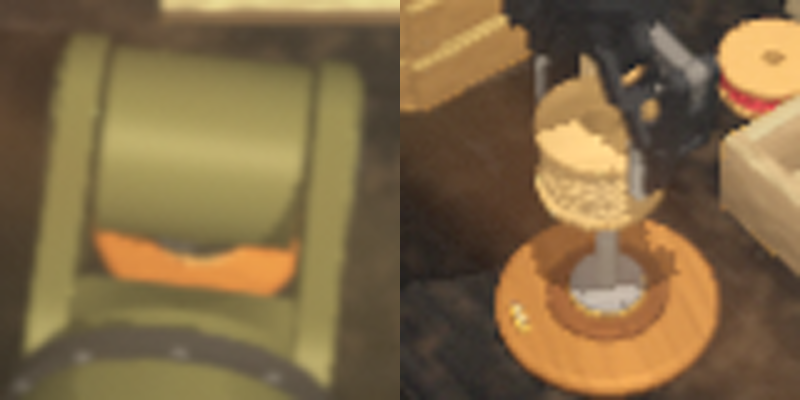

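```bash
python3 -m handwheel '[[[0,0,0],[0.12,0.05,-2.0],0.2],[[0,0,0],[0,0,-1.5],0.2],[[0,0,0],[0,0,-1.2],0.2],[[0,0,0],[0,0,0],0.2]]'
python3 -m handwheel '[[[0,0,0],[0,0,-1.5],0.2],[[0,0,0],[0,0,-1],0.2],[[0,0,0],[0,0,0],0.2]]'
```

```text
t: 10.25
tool_pos: [568.0, -25.0, 79.5]
tool_rot: [180.0, -0.1, -180.0]
force: [0.4, -0.3, -1.8]
gripper_width: 62.7
gripper_force: 34.8
t: 10.62
tool_pos: [568.1, -24.7, 54.4]
tool_rot: [180.0, -0.1, -179.9]
force: [1.2, -0.0, -1.3]
gripper_width: 62.4
gripper_force: 34.8
```

Underside is at about 36 mm and round the spindle without contact. I'll continue down by feel.

```bash
python3 -m handwheel '[[[0,0,0],[0,0,-0.4],0.2],[[0,0,0],[0,0,-0.3],0.2],[[0,0,0],[0,0,0],0.2]]'
python3 -m handwheel '[[[0,0,0],[0,0,-0.3],0.2],[[0,0,0],[0,0,0],0.2]]'
python3 -m handwheel '[[[0,0,0],[0,0,-0.2],0.2],[[0,0,0],[0,0,0],0.2]]'
```

```text
t: 11.0
tool_pos: [568.3, -24.7, 48.2]
tool_rot: [180.0, -0.0, -179.9]
force: [1.0, 0.5, -1.2]
gripper_width: 62.6
gripper_force: 34.9
t: 11.25
tool_pos: [568.4, -24.7, 45.3]
tool_rot: [-180.0, 0.0, -179.9]
force: [0.7, 1.0, 1.3]
gripper_width: 62.9
gripper_force: 35.1
t: 11.5
tool_pos: [568.4, -24.7, 43.3]
tool_rot: [-180.0, 0.0, -179.9]
force: [-0.3, 0.4, 2.0]
gripper_width: 63.0
gripper_force: 35.2
```

```bash
python3 -m handwheel '[[[0,0,0],[0,0,0],1],[[0,0,0],[0,0,0],1],[[0,0,0],[0,0,3],1],[[0,0,0],[0,0,6],1],[[0,0,0],[-2.0,0,2],0]]' 
python3 -m handwheel '[[[0,0,-0.07],[-2.5,5.26,0],0],[[0,0,-0.07],[-2.5,5.26,0],0],[[0,0,-0.07],[-2.5,5.26,0],0],[[0,0,0],[-2.5,5.26,0],0],[[0,0,0],[-2.5,5.26,0],0]]'
python3 -m handwheel '[[[0,0,0],[0,0,-4],0],[[0,0,0],[0,0,-4],0],[[0,0,0],[0,0,0],0]]'
```

```text
t: 12.12
tool_pos: [549.6, -24.8, 156.6]
tool_rot: [-180.0, 0.3, -179.9]
force: [-0.5, -0.5, -0.1]
gripper_width: 70.0
gripper_force: 0.0
t: 12.75
tool_pos: [422.3, 239.8, 153.5]
tool_rot: [180.0, 0.0, 168.0]
force: [1.2, -0.0, -0.6]
gripper_width: 42.5
gripper_force: 0.0
t: 13.12
tool_pos: [422.0, 237.8, 71.4]
tool_rot: [-179.8, -0.2, 168.0]
force: [-0.1, -0.5, 0.7]
gripper_width: 42.5
gripper_force: 0.0
```

Run:
```python
from h import *
f=grab_frame("top");g=grab_frame("scene")
i=np.hstack([cv2.resize(x,(400,400),interpolation=cv2.INTER_CUBIC) for x in(f["img"][188:248,245:305],g["img"][165:215,150:200])])
cv2.imwrite("pics/c4.png",i[:,:,::-1]);p=bot.state()["tool_pos"];print(p,[w2pix(g,[421.5,237.5,z]) for z in(3,29)],w2pix(f,[568,-25,84]),w2pix(f,[568,-25,70]))
```

```text
[423.82206581 238.39435249  74.39380935] [array([173.26348425, 200.54757959]), array([171.48702236, 194.32201215])] [274.84661365 216.93314375] [274.83575336 217.30395905]
```

View pics/c4.png

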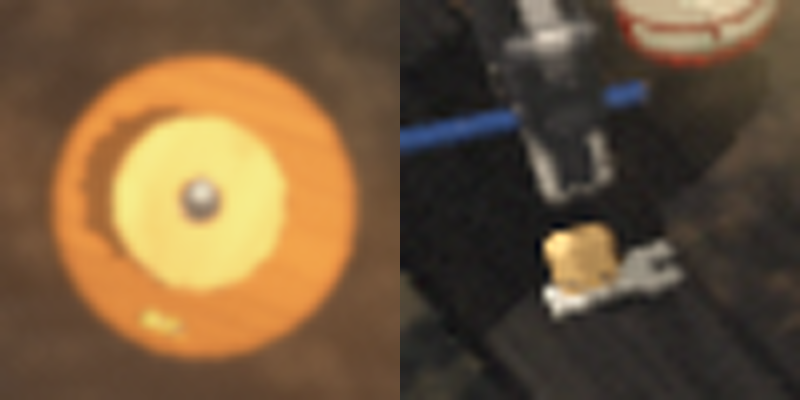

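```bash
python3 -m handwheel '[[[0,0,0],[-0.2,-0.08,-3.5],0],[[0,0,0],[0,0,-3.3],0],[[0,0,0],[0,0,0],-0.4],[[0,0,0],[0,0,0],-0.9],[[0,0,0],[0,0,0],-0.9]]' 40
python3 -m handwheel '[[[0,0,0],[0,0,0],-0.9],[[0,0,0],[0,0,0],-0.9]]'
```

```text
t: 13.85
tool_pos: [422.5, 238.0, 7.3]
tool_rot: [179.9, 0.2, 168.0]
force: [-1.5, -0.5, 9.9]
gripper_width: 9.1
gripper_force: 41.8
t: 14.1
tool_pos: [422.5, 238.0, 7.3]
tool_rot: [179.9, 0.2, 168.0]
force: [-0.0, -1.3, 8.5]
gripper_width: 8.9
gripper_force: 41.7
```

```bash
python3 -m handwheel '[[[0,0,0],[0,0,1.5],-0.9],[[0,0,0],[0,0,5],-0.9],[[0,0,0],[0,0,5.5],-0.9],[[0,0,0],[0,0,0],-0.9]]'
python3 -m handwheel '[[[0,0,0.07],[2.0,-5.26,0],-0.9],[[0,0,0.07],[2.0,-5.26,0],-0.9],[[0,0,0.07],[2.0,-5.26,0],-0.9],[[0,0,0],[2.0,-5.26,0],-0.9],[[0,0,0],[1.5,-5.26,0],-0.9]]'
python3 -m handwheel '[[[0,0,0],[0,0,-2],-0.9],[[0,0,0],[0,0,0],-0.9],[[0,0,0],[0,0,0],-0.9]]'
python3 - <<'E'
from h import *
f=grab_frame("top");g=grab_frame("scene")
i=np.hstack([cv2.resize(x,(400,400),interpolation=cv2.INTER_CUBIC) for x in(f["img"][188:248,245:305],g["img"][180:240,235:295])])
cv2.imwrite("pics/c5.png",i[:,:,::-1]);p=bot.state()["tool_pos"];print(p)
zu=p[2]-7.3
print([np.round(w2pix(g,[p[0]+d,p[1]+e,zu+1.5]),1).tolist() for d,e in((26,0),(31.3,9.5),(31.3,-9.5),(-15,0))])
E
```

```text
t: 14.6
tool_pos: [423.0, 238.4, 130.5]
tool_rot: [179.7, 0.4, 168.0]
force: [0.9, -1.0, -0.6]
gripper_width: 9.2
gripper_force: 40.4
t: 15.22
tool_pos: [516.5, -27.4, 125.5]
tool_rot: [180.0, 0.0, -179.9]
force: [0.2, 0.7, -0.8]
gripper_width: 9.0
gripper_force: 40.3
t: 15.6
tool_pos: [516.3, -25.0, 105.9]
tool_rot: [-180.0, 0.0, -179.9]
force: [-0.1, -0.1, 0.5]
gripper_width: 9.0
gripper_force: 40.4
[516.53755343 -24.95443602 106.10228973]
[[262.2, 212.7], [261.6, 209.4], [266.3, 214.0], [248.8, 220.7]]
```

View pics/c5.png

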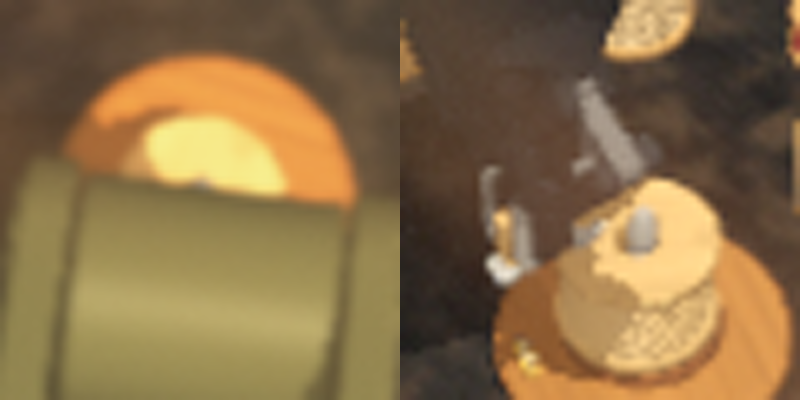

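```bash
python3 -m handwheel '[[[0,0,0],[0.7,-0.02,-1.5],-0.9],[[0,0,0],[0,0,-1],-0.9],[[0,0,0],[0,0,0],-0.9]]'
python3 -m handwheel '[[[0,0,0],[0,0,-0.3],-0.9],[[0,0,0],[0,0,0],-0.9]]'
python3 -m handwheel '[[[0,0,0],[0,0,-0.2],-0.9],[[0,0,0],[0,0,0],-0.9],[[0,0,0],[0,0,0],-0.9]]'
```

```text
t: 16.08
tool_pos: [522.7, -25.5, 79.0]
tool_rot: [180.0, -0.1, -179.9]
force: [0.1, -0.5, -1.4]
gripper_width: 9.1
gripper_force: 40.4
t: 16.32
tool_pos: [523.4, -25.7, 77.4]
tool_rot: [-180.0, 0.0, -179.9]
force: [-0.3, 0.7, 1.2]
gripper_width: 8.9
gripper_force: 40.5
t: 16.7
tool_pos: [523.4, -25.7, 75.4]
tool_rot: [-180.0, 0.0, -179.9]
force: [0.4, 0.2, 1.1]
gripper_width: 9.1
gripper_force: 40.5
```

```bash
python3 -m handwheel '[[[0,0,0],[0,0.04,-0.15],-0.9],[[0,0,0],[0,0,0],-0.9],[[0,0,0],[0,0,0],-0.9]]'
python3 -m handwheel '[[[0,0,0],[0,0,-0.15],-0.9],[[0,0,0],[0,0,0],-0.9],[[0,0,0],[0,0,0],-0.9]]'
python3 -m handwheel '[[[0,0,0],[0,0,-0.1],-0.9],[[0,0,0],[0,0,0],-0.9],[[0,0,0],[0,0,0],-0.9]]'
```

```text
t: 17.08
tool_pos: [523.4, -25.4, 73.8]
tool_rot: [-180.0, 0.0, -179.9]
force: [-0.7, -0.7, 2.4]
gripper_width: 9.2
gripper_force: 40.7
t: 17.45
tool_pos: [523.3, -25.3, 72.3]
tool_rot: [-180.0, 0.0, -179.9]
force: [-0.9, -1.6, 2.9]
gripper_width: 9.2
gripper_force: 41.0
t: 17.82
tool_pos: [523.6, -25.4, 72.0]
tool_rot: [-180.0, 0.0, -179.9]
force: [-4.4, -0.3, 12.3]
gripper_width: 9.0
gripper_force: 42.3
```

```bash
python3 -m handwheel '[[[0,0,0],[0.1,0.01,0.04],-0.9],[[0,0,0],[0.15,0,0],-0.9],[[0,0,0],[0,0,0],-0.9]]'
python3 -m handwheel '[[[0,0,0],[0.15,0,0],-0.9],[[0,0,0],[0,0,0],-0.9]]'
python3 -m handwheel '[[[0,0,0],[0.15,0,0],-0.9],[[0,0,0],[0,0,0],-0.9]]'
```

```text
t: 18.2
tool_pos: [526.0, -25.2, 72.2]
tool_rot: [-180.0, 0.0, -179.9]
force: [-2.9, 0.6, 9.6]
gripper_width: 8.8
gripper_force: 41.8
t: 18.45
tool_pos: [527.5, -25.2, 72.2]
tool_rot: [180.0, 0.0, -179.9]
force: [-2.7, -0.3, 9.0]
gripper_width: 8.8
gripper_force: 41.8
t: 18.7
tool_pos: [529.0, -25.2, 72.2]
tool_rot: [-180.0, 0.0, -179.9]
force: [-3.7, -0.0, 10.0]
gripper_width: 9.1
gripper_force: 41.9
```

```bash
python3 -m handwheel '[[[0,0,0],[0.15,0,0],-0.9],[[0,0,0],[0,0,0],-0.9]]'
python3 -m handwheel '[[[0,0,0],[0.1,0,0],-0.9],[[0,0,0],[0,0,0],-0.9]]'
python3 -m handwheel '[[[0,0,0],[0.1,0,0],-0.9],[[0,0,0],[0,0,0],-0.9]]'
```

```text
t: 18.95
tool_pos: [530.5, -25.2, 72.2]
tool_rot: [180.0, 0.0, -179.9]
force: [-3.6, 0.7, 9.4]
gripper_width: 8.9
gripper_force: 41.9
t: 19.2
tool_pos: [531.5, -25.2, 72.2]
tool_rot: [180.0, 0.0, -179.9]
force: [-3.5, 0.2, 10.6]
gripper_width: 9.0
gripper_force: 41.9
t: 19.45
tool_pos: [532.5, -25.2, 72.2]
tool_rot: [180.0, 0.0, -179.9]
force: [-2.7, 0.4, 10.8]
gripper_width: 9.0
gripper_force: 41.9
```

```bash
python3 -m handwheel '[[[0,0,0],[0.1,0,0],-0.9],[[0,0,0],[0,0,0],-0.9]]'
python3 -m handwheel '[[[0,0,0],[0.1,0,0],-0.9],[[0,0,0],[0,0,0],-0.9]]'
python3 -m handwheel '[[[0,0,0],[0.1,0,0],-0.9],[[0,0,0],[0,0,0],-0.9]]'
```

```text
t: 19.7
tool_pos: [533.5, -25.2, 72.3]
tool_rot: [180.0, 0.0, -179.9]
force: [-3.6, 0.1, 9.9]
gripper_width: 9.0
gripper_force: 41.9
t: 19.95
tool_pos: [534.5, -25.2, 72.2]
tool_rot: [180.0, 0.0, -179.9]
force: [-2.7, -0.0, 10.4]
gripper_width: 8.8
gripper_force: 41.9
t: 20.2
tool_pos: [535.5, -25.1, 72.2]
tool_rot: [180.0, 0.0, -179.9]
force: [-3.2, -1.8, 10.2]
gripper_width: 9.4
gripper_force: 42.0
```

```bash
python3 -m handwheel '[[[0,0,0],[0.08,-0.02,0],-0.9],[[0,0,0],[0,0,0],-0.9]]'
python3 -m handwheel '[[[0,0,0],[0.08,0,0],-0.9],[[0,0,0],[0,0,0],-0.9]]'
```

```text
t: 20.45
tool_pos: [536.3, -25.3, 72.2]
tool_rot: [180.0, 0.0, -179.9]
force: [-4.0, 0.5, 10.5]
gripper_width: 9.0
gripper_force: 41.9
t: 20.7
tool_pos: [537.1, -25.3, 72.3]
tool_rot: [180.0, 0.0, -179.9]
force: [-4.0, -0.4, 10.7]
gripper_width: 9.1
gripper_force: 42.0
```

```bash
python3 -m handwheel '[[[0,0,0],[0.08,0,0],-0.9],[[0,0,0],[0,0,0],-0.9]]'
python3 -m handwheel '[[[0,0,0],[0.06,0,0],-0.9],[[0,0,0],[0,0,0],-0.9]]'
python3 -m handwheel '[[[0,0,0],[0.06,0,0],-0.9],[[0,0,0],[0,0,0],-0.9]]'
```

```text
t: 20.95
tool_pos: [537.9, -25.3, 72.3]
tool_rot: [180.0, 0.0, -179.9]
force: [-3.6, 0.3, 10.4]
gripper_width: 9.1
gripper_force: 42.0
t: 21.2
tool_pos: [538.4, -25.3, 72.3]
tool_rot: [180.0, 0.0, -179.9]
force: [-4.4, -0.4, 11.8]
gripper_width: 9.1
gripper_force: 42.1
t: 21.45
tool_pos: [538.9, -25.3, 72.3]
tool_rot: [180.0, 0.0, -179.9]
force: [-5.8, 0.5, 12.0]
gripper_width: 9.6
gripper_force: 42.2
```

```bash
python3 -m handwheel '[[[0,0,0],[0.06,0,0.02],-0.9],[[0,0,0],[0,0,0],-0.9]]'
python3 -m handwheel '[[[0,0,0],[0.06,0,0],-0.9],[[0,0,0],[0,0,0],-0.9]]'
python3 -m handwheel '[[[0,0,0],[0.06,0,0],-0.9],[[0,0,0],[0,0,0],-0.9]]'
```

```text
t: 21.7
tool_pos: [539.4, -25.3, 72.4]
tool_rot: [180.0, -0.0, -179.9]
force: [-5.5, 0.9, 11.3]
gripper_width: 9.7
gripper_force: 42.1
t: 21.95
tool_pos: [539.8, -25.3, 72.4]
tool_rot: [180.0, -0.0, -179.9]
force: [-7.5, 0.9, 12.8]
gripper_width: 9.2
gripper_force: 42.3
t: 22.2
tool_pos: [540.3, -25.2, 72.5]
tool_rot: [180.0, -0.1, -179.9]
force: [-8.6, 0.9, 14.9]
gripper_width: 9.3
gripper_force: 42.5
```

```bash
python3 -m handwheel '[[[0,0,0],[0.04,0,0.06],-0.9],[[0,0,0],[0,0,0],-0.9]]'
python3 -m handwheel '[[[0,0,0],[0.06,0.01,0.02],-0.9],[[0,0,0],[0,0,0],-0.9]]'
```

```text
t: 22.45
tool_pos: [540.5, -25.2, 72.6]
tool_rot: [180.0, -0.1, -179.9]
force: [-7.8, 0.8, 10.3]
gripper_width: 9.2
gripper_force: 41.7
t: 22.7
tool_pos: [540.9, -25.2, 72.6]
tool_rot: [180.0, -0.1, -179.9]
force: [-7.0, -0.3, 9.4]
gripper_width: 9.2
gripper_force: 41.7
```

```bash
python3 -m handwheel '[[[0,0,0],[0.06,0,0.01],-0.9],[[0,0,0],[0,0,0],-0.9]]'
python3 -m handwheel '[[[0,0,0],[0.06,0,0.01],-0.9],[[0,0,0],[0,0,0],-0.9]]'
python3 -m handwheel '[[[0,0,0],[0.06,0,0.01],-0.9],[[0,0,0],[0,0,0],-0.9]]'
```

```text
t: 22.95
tool_pos: [541.7, -25.1, 72.6]
tool_rot: [180.0, -0.1, -179.9]
force: [-4.5, 0.4, 4.8]
gripper_width: 9.2
gripper_force: 41.3
t: 23.2
tool_pos: [542.9, -25.2, 72.8]
tool_rot: [180.0, -0.0, -179.9]
force: [-1.5, 1.0, 3.4]
gripper_width: 8.6
gripper_force: 40.9
t: 23.45
tool_pos: [543.8, -25.3, 73.1]
tool_rot: [180.0, 0.0, -179.9]
force: [0.9, 1.0, 2.8]
gripper_width: 9.0
gripper_force: 40.9
```

The push has dropped, so the arms snapped over the neck. I'll continue to the home stop.

```bash
python3 -m handwheel '[[[0,0,0],[0.06,0,0],-0.9],[[0,0,0],[0,0,0],-0.9]]'
python3 -m handwheel '[[[0,0,0],[0.06,0,0],-0.9],[[0,0,0],[0,0,0],-0.9]]'
```

```text
t: 23.7
tool_pos: [544.2, -25.3, 73.0]
tool_rot: [180.0, 0.0, -179.9]
force: [-1.0, 0.7, 1.3]
gripper_width: 9.4
gripper_force: 40.9
t: 23.95
tool_pos: [544.7, -25.3, 72.9]
tool_rot: [180.0, -0.0, -179.9]
force: [-0.3, 1.2, 2.5]
gripper_width: 9.2
gripper_force: 40.9
```

```bash
python3 -m handwheel '[[[0,0,0],[0.06,0,0],-0.9],[[0,0,0],[0,0,0],-0.9]]'
python3 -m handwheel '[[[0,0,0],[0.06,0,0],-0.9],[[0,0,0],[0,0,0],-0.9]]'
```

```text
t: 24.2
tool_pos: [545.2, -25.3, 72.9]
tool_rot: [-180.0, -0.0, -179.9]
force: [-2.0, 0.8, 2.1]
gripper_width: 9.0
gripper_force: 40.9
t: 24.45
tool_pos: [545.7, -25.3, 72.9]
tool_rot: [-180.0, -0.0, -179.9]
force: [-3.0, -0.1, 3.7]
gripper_width: 9.2
gripper_force: 40.9
```

```bash
python3 -m handwheel '[[[0,0,0],[0.06,0,0],-0.9],[[0,0,0],[0,0,0],-0.9]]'
python3 -m handwheel '[[[0,0,0],[0.06,0,0],-0.9],[[0,0,0],[0,0,0],-0.9]]'
```

```text
t: 24.7
tool_pos: [546.3, -25.3, 72.9]
tool_rot: [180.0, -0.0, -179.9]
force: [-5.3, 0.5, 3.3]
gripper_width: 8.9
gripper_force: 40.9
t: 24.95
tool_pos: [546.7, -25.3, 72.9]
tool_rot: [180.0, -0.1, -179.9]
force: [-6.9, 0.1, 4.6]
gripper_width: 8.9
gripper_force: 41.0
```

```bash
python3 -m handwheel '[[[0,0,0],[0.06,0,0],-0.9],[[0,0,0],[0,0,0],-0.9]]'
python3 -m handwheel '[[[0,0,0],[0.05,0,0],-0.9],[[0,0,0],[0,0,0],-0.9]]'
python3 - <<'E'
from h import *
f=grab_frame("top");g=grab_frame("scene")
i=np.hstack([cv2.resize(x,(400,400),interpolation=cv2.INTER_CUBIC) for x in(f["img"][198:238,255:295],g["img"][190:240,245:295])])
cv2.imwrite("pics/c6.png",i[:,:,::-1])
E
```

```text
t: 25.2
tool_pos: [547.1, -25.3, 72.9]
tool_rot: [180.0, -0.1, -179.9]
force: [-8.1, 0.5, 6.2]
gripper_width: 9.0
gripper_force: 41.3
t: 25.45
tool_pos: [547.4, -25.3, 72.9]
tool_rot: [180.0, -0.1, -179.9]
force: [-10.2, 0.3, 8.5]
gripper_width: 9.0
gripper_force: 41.6
```

View pics/c6.png

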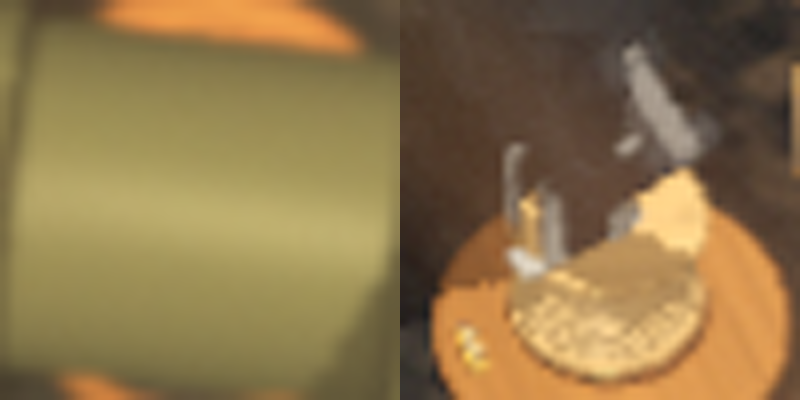

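The grip is at the tail. The forces gave the expected snap, a free 3 mm, then a home rise to 10 N. I'll relieve the load, release, lift and look.

```bash
python3 -m handwheel '[[[0,0,0],[-0.12,0,0.04],-0.9],[[0,0,0],[-0.08,0,0.03],-0.9],[[0,0,0],[0,0,0],-0.5],[[0,0,0],[0,0,0],-0.3],[[0,0,0],[0,0,0],-0.3]]'
python3 -m handwheel '[[[0,0,0],[0,0,2],-0.3],[[0,0,0],[0,0,5],-0.3],[[0,0,0],[-4,0,4],-0.3],[[0,0,0],[-5,3,0],-0.3],[[0,0,0],[-4,4,0],-0.3]]'
python3 - <<'E'
from h import *
f=grab_frame("top");g=grab_frame("scene")
i=np.hstack([cv2.resize(x,(400,400),interpolation=cv2.INTER_CUBIC) for x in(f["img"][198:238,255:295],g["img"][190:240,245:295])])
cv2.imwrite("pics/c7.png",i[:,:,::-1])
E
```

```text
t: 26.18
tool_pos: [546.4, -25.3, 73.7]
tool_rot: [-180.0, 0.0, -179.9]
force: [0.1, 0.7, 0.5]
gripper_width: 30.0
gripper_force: 0.0
t: 26.8
tool_pos: [414.8, 45.0, 184.0]
tool_rot: [180.0, 0.1, 180.0]
force: [0.8, 1.1, 0.8]
gripper_width: 29.9
gripper_force: 0.0
```

View pics/c7.png

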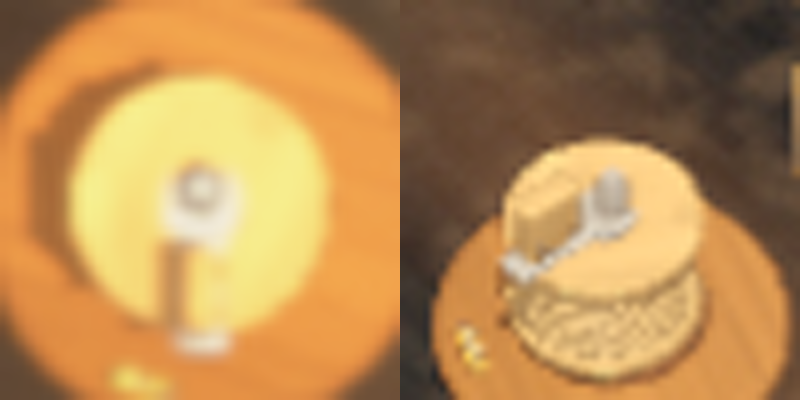

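The clip lies flat round the spindle. Its tail edge measures about 40 mm from the axis (41 mm expected when home), so I'm handing in.

```bash
python3 -c "
from workcell import bot
print(bot.job_done())"
```

```text
the job is handed in; nothing more can be done
None
```

The spool is on the spindle and the clip is snapped home in the groove and released. The job was handed in at about 27 s; no verdict came back, but the forces felt and the last picture both say the clip is fully home.

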